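# Spring open the larger board test jig

## Task

Open the larger of the two board test jigs: press down the release tab at its front so that the sprung lid pops up, then push the lid all the way back until it rests against its stop, and move clear. Leave the smaller jig shut and its tab alone, and do not move, lift or carry any of the other things on the bench.

Things in the scene. Friction and masses are not known exactly. Their poses are not given: they have to be found in the camera images.
- jig: The larger test jig, to be opened: aluminium block 130 (x) x 160 (y) x 45 mm high, fixed to the bench, with a flat grey lid of that outline (6 mm thick, closed top 51 mm above the bench). Origin: centre of its underside. Its -x is the front (release tab, roughly towards the robot), +x the hinge side, z up. Left or right of the smaller jig, turned up to 0.35 rad.
- jig_tab_press (a point): Point to press: on the black release tab's top face, 45 mm above the bench, 107 mm in front (-x) of the larger jig's centre. The tab, 46 mm wide (y), 5 mm thick, juts 10 to 58 mm out from the base, free beneath. It rocks about an axis along y, 34 mm behind and 15 mm below this point. Its latch nose, from 31 mm behind this point and 11 mm above it, hooks over the lid's front edge.
- jig_tab (a joint): Angle of the larger jig's release tab, rad: 0 at rest, grows as it is pressed down, stop at 0.3 (the press point is then about 10 mm lower). Pressing swings the nose off the lid, which is let go at about 0.13 rad. About 2 N at the press point starts it, 6 N reaches the stop; it springs back when let go.
- jig_hinge (a point): Middle of the hinge axis of the larger jig's lid: 59 mm behind the jig's centre, 48 mm above the bench; the axis runs along the frame's y. The frame is parallel to the jig's and does not turn with the lid.
- jig_lid_edge (a point): Middle of the front edge of the larger jig's lid at half its thickness, 124 mm from the hinge axis; it moves with the lid. The lid's edge rises and moves back over the hinge as the lid opens.
- jig_lid (a joint): Angle of the larger jig's lid, rad: 0 closed and latched, 1.9 open against its stop, leaning back. Unlatched, a spring pin lifts it in about half a second to about 0.9, where it stays. From there push its front edge up and back along its arc (1 to 2 N). Short of upright (1.57) it drops back to 0.9; past upright it falls to the stop and stays. Damping 0.05 N m s/rad; mass 105 to 195 g.
- minijig: The smaller test jig of the same kind, to be left alone: base 85 mm (x) by 100 mm (y) by 45 mm high, fixed, with its own closed lid and a 36 mm wide tab reaching 58 mm in front of its base. Origin: centre of its underside; -x is its front.
- minijig_tab (a joint): Angle of the smaller jig's release tab, rad: 0 at rest; leave it unpressed.
- minijig_lid (a joint): Angle of the smaller jig's lid, rad: 0 closed; it must stay closed.
- phone: Bystander: a black phone 72 x 148 x 9 mm lying flat, loose. Origin: centre of its underside; long side along its y.
- module: Bystander: a white electronics module 50 (x) x 70 (y) x 40 mm high, loose. Origin: centre of its underside.
- screwdriver: Bystander: a screwdriver lying on the bench, loose, about 200 mm long along its x.
- cleaner: Bystander: an upright can, 52 mm across and 130 mm high, loose. Origin: centre of its underside.

How it is judged (in metres and radians):
On the way, in this order (a step that is already met when the one before it is completed fails the run):
1. the larger jig's release tab is pressed down (past 0.1 rad) (value of joint jig_tab above 0.1 rad).
2. its lid has popped up on its spring (0.6 to 1.2 rad) (value of joint jig_lid between 0.6 and 1.2 rad), for 0.1 s.
3. the lid is pushed fully open (past 1.75 rad) (value of joint jig_lid above 1.75 rad), for 0.2 s.
At the end, for the whole second after the job is handed in: the larger jig's lid rests fully open (joint past 1.75 rad of 1.9, still), its tab has sprung back (below 0.05 rad), the smaller jig's lid is closed (below 0.05 rad) (value of joint jig_lid above 1.75 rad and velocity of joint jig_lid between -0.1 and 0.1 rad/s and value of joint each of jig_tab, minijig_lid below 0.05 rad); the robot touches nothing.
It fails at once if the smaller jig's tab is pressed (past 0.08 rad) or its lid opens (past 0.05 rad) (value of joint minijig_tab above 0.08 rad or value of joint minijig_lid above 0.05 rad).
It fails at once if a bystander is moved, lifted or carried (more than 15 mm) (distance of any of phone, module, screwdriver, cleaner from where it was at the start of the episode above 0.015 m).
It also fails if it takes over 42 s, if anything falls off the work surface, if the arm or the gripper's body presses on something with over 40 N, if the wrist force passes 120 N, or if a joint passes its speed limit or range.

## Robot

A 6-joint arm with a two-finger parallel gripper is mounted at the origin on the work surface. World frame = base frame: x ahead of the robot, y to its left, z up, the work surface at z = 0. Lengths are in mm, angles in rad, forces in N, time in s.
With the tool pointing down it reaches from about 375 to 925 mm from the base axis. Payload 5.7 kg.
Tool frame: the origin (TCP) lies between the finger pads; the fingertips stand 17 mm ahead of it and the grasp point (between the pads) lies 2 mm behind it; x points along the fingers, y is the direction in which the jaws open and shut, and the axes are right-handed (so a half turn about x gives the same grasp; the last joint's range is limited). The gripper opens to 88 mm and grips with 3 to 60 N. Pads are 20 mm wide; open, the fingers measure 115 mm over their backs; the gripper's body (75 mm by 178 mm) begins 61 mm behind the grasp point.
Start: joints at [-0.115, 0.359, 1.51, -0, 1.272, -0.115], TCP at [599.97, -0.004, 239.623] pointing down, gripper open.
Joint ranges: [-2.97, 2.97], [-1.01, 2.36], [0.21, 2.38], [-0.96, 4.11], [0.2, 2.71], [-2.98, 2.98]. Speed limits (rad/s): [2.39, 2.39, 3.14, 3.14, 3.14, 3.14].

## Interface

Orientations are given as [roll, pitch, yaw] about the fixed x, y, z axes, in that order (R = Rz(yaw) Ry(pitch) Rx(roll)).
In Python, from rig import robot, camera, calibration, job gives the robot as it stands. The module is installed in compiled form; this text tells all that it offers.
- The arm moves only by the tool arm_command, never from a script. Its argument "moves" is a list of rows, each an object with "dp": the shift along the tool's x, y, z in mm, a list of three; "rot": the turn, a rotation vector about the tool's x, y, z in rad, a list of three; "gripper": the gripper command: -1 is shut, 1 is fully open, values between are in proportion. In form: [{"dp": [dx, dy, dz], "rot": [wx, wy, wz], "gripper": gripper}, ...]. A call has 1 to 20 rows; each row is the pose to reach, as a shift and turn from the pose commanded when the call began, along the tool's axes at that moment; what a row does not reach only later rows make up. A row lasts 1/12 s, in which the tool goes at most 41.7 mm and 7.16 degrees, less where a joint would pass 70% of its speed; a pose out of reach is approached as far as the arm can. A call with a gripper value outside its range is refused whole. The fingers move at their own pace and stop on an object; "squeeze" is the grip in N (left out, the last holds). Time passes only in rows, so rows that repeat a pose let the fingers close. It gives the time, the measured TCP pose, the force and the opening at its end, in the units of the state.
- robot.read_state(): the state, without advancing time (a new reading comes with each control period).
- camera(name): name is "scene" or "side" or "wrist"; returns (picture, depth): 384x512x3 uint8, blue, green, red; 384x512 float32, mm along the optical axis (not along the pixel's ray), 0 where there is no reading.
- calibration(name): a dict with "fovy" (degrees; the focal length in pixels is half the picture's height over the tangent of half this angle, whatever the lens; pixels are square), "cx", "cy" (the principal point, pixels), "position" and "rotation" of the camera in the world; the wrist camera has in their place "T_tool_cam" (4x4, takes a point from camera to tool coordinates, whose origin is the TCP and whose axes are the tool frame's). Camera axes: x right, y down, z forward; pixel columns grow to the right and rows downward; lengths in mm; the calibration is good to about 2 mm. A picture is of the moment at which its call begins: read the wrist's pose just before it. calibration takes no time and is no camera call.
- job.close_job(): hands the job in, once; it reports no verdict.
The state is a dict: "t": time; "q": joint angles; "joint_velocities": joint speeds; "joint_efforts": joint torques, N m; "tool_pos": TCP position; "orientation": TCP orientation; "force": force on the tool from outside, world axes, zero at the start; "wrist_torque": the same for the moment, N m; "width": opening from 0.0 (shut) to 1.0 (fully open).
Only numpy, scipy, OpenCV 4.12 (cv2) and the standard library are available. Lean on these libraries where they do the work, as an engineer would, in place of code of your own. Each camera call takes 0.05 s, during which the arm holds its last target.

## Working session

There is one attempt and no reset: what is moved stays moved. The work goes in short steps, Python scripts to look and compute and a tool call to move; the robot and the scene stay as the last step left them, time stands still between calls to the robot, and variables do not carry over. Pictures are saved under pics/ and viewed, and the job is handed in when it is done.

Besides the shell and the picture viewer there is one more tool, called after "Emit:" in YAML: its name, and indented under it one key for each argument. arm_command: Moves the arm, as the interface text tells. Its arguments: {"type":"object","properties":{"moves":{"type":"array","items":{"type":"object","properties":{"dp":{"type":"array","items":{"type":"number"}},"rot":{"type":"array","items":{"type":"number"}},"gripper":{"type":"number"}}}},"squeeze":{"type":"number"}},"required":["moves"]}

```bash
mkdir -p pics; python3 - <<'E'
from rig import robot,camera,calibration
import cv2,numpy as np
s=robot.read_state();print(s)
for n in ("scene","side"):
    p,d=camera(n);cv2.imwrite(f"pics/{n}0.png",p);np.savez(f"{n}0.npz",p=p,d=d);print(n,calibration(n),(d==0).mean())
print(calibration("wrist"))
E
```

```text
{'t': 0.0, 'q': array([-1.15085263e-01,  3.59518691e-01,  1.51138235e+00,  1.03725374e-05,
        1.27246908e+00, -1.15074585e-01]), 'joint_velocities': array([ 0.00154598, -0.00173262,  0.00012248,  0.00155981, -0.00111201,
       -0.00157306]), 'joint_efforts': array([-2.01257943e-03, -5.15376234e+01, -2.70722097e+01,  6.73234044e-02,
        3.48843460e-02, -1.61260368e-04]), 'tool_pos': array([5.99377464e+02, 7.67741236e-02, 2.38820452e+02]), 'orientation': array([-1.6914456 ,  1.56901883,  3.02092965]), 'force': array([ 0.37452821,  0.5749042 , -0.09043094]), 'wrist_torque': array([0.024611  , 0.01838906, 0.00861089]), 'width': 1.00372518637873}
scene {'fovy': 44.06650636320627, 'cx': 251.42557055326756, 'cy': 191.4625634794006, 'position': array([1346.05198583, -577.41095964, 1135.85366721]), 'rotation': array([-2.39587345, -0.01980288,  0.96792419])} 0.004023234049479167
side {'fovy': 51.68687451402137, 'cx': 253.82765765968804, 'cy': 190.2673199250083, 'position': array([  49.21826145, -498.9187886 ,  789.47259525]), 'rotation': array([-2.36985797,  0.01995261, -0.80631484])} 0.004297892252604167
{'fovy': 63.517371617943844, 'cx': 260.8417173491311, 'cy': 199.34022547279966, 'T_tool_cam': array([[ 1.25504212e-03, -2.96756319e-01,  9.54952414e-01,
        -1.45623768e+02],
       [ 9.99999198e-01,  5.36671963e-04, -1.14747112e-03,
        -4.55087758e-01],
       [-1.71976881e-04,  9.54953087e-01,  2.96756754e-01,
        -8.22472539e+01],
       [ 0.00000000e+00,  0.00000000e+00,  0.00000000e+00,
         1.00000000e+00]])}
```

View pics/scene0.png

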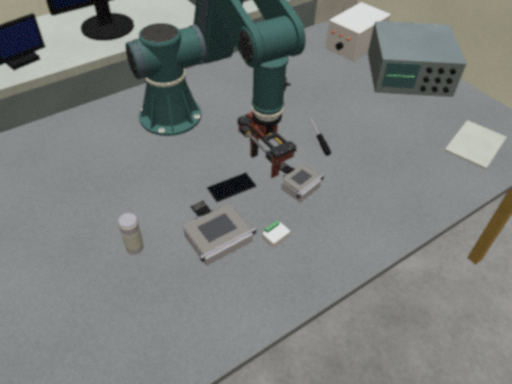

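View pics/side0.png

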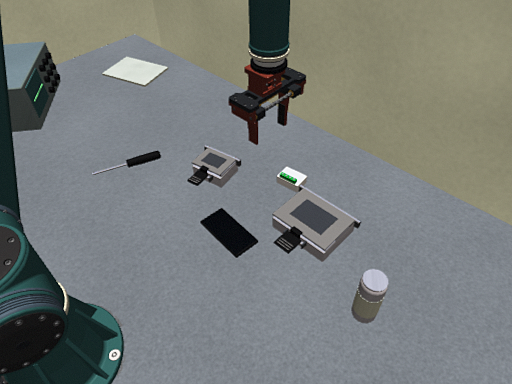

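Scene view: the larger jig is at about (220,230) with its tab at (201,208), and the small jig is at (302,180). Side view: the larger jig is at (315,222) with its tab at (289,240), the phone at (229,231) and the can at (370,295). Next I measure.

```bash
cat > h.py <<'E'
import numpy as np,cv2
from scipy.spatial.transform import Rotation as R
from rig import calibration
def cam(n,T=None):
    c=calibration(n);f=192/np.tan(np.radians(c['fovy'])/2)
    if n=='wrist':
        T=T@c['T_tool_cam'];return f,c['cx'],c['cy'],T[:3,:3],T[:3,3]
    return f,c['cx'],c['cy'],R.from_euler('xyz',c['rotation']).as_matrix(),np.array(c['position'])
def cloud(n,d,T=None):
    f,cx,cy,M,p=cam(n,T);v,u=np.mgrid[:384,:512]
    return np.stack([(u-cx)/f*d,(v-cy)/f*d,d],-1)@M.T+p
def proj(n,P,T=None):
    f,cx,cy,M,p=cam(n,T);q=(np.atleast_2d(P)-p)@M
    return q[:,:2]/q[:,2:]*f+[cx,cy]
def tcp(s):
    T=np.eye(4);T[:3,:3]=R.from_euler('xyz',s['orientation']).as_matrix();T[:3,3]=s['tool_pos'];return T
E
python3 - <<'E'
from h import *
for n,box in (("scene",(170,190,262,262)),("side",(262,180,365,265))):
    z=np.load(n+'0.npz');C=cloud(n,z['d']);
    b=C[box[1]:box[3],box[0]:box[2]].reshape(-1,3)
    print(n,'bench z',np.median(C[300:330,200:260,2]), 'hist',np.histogram(b[:,2],np.arange(-10,80,5)))
    m=(C[...,2]>44)&(C[...,2]<60);mm=np.zeros_like(m);mm[box[1]:box[3],box[0]:box[2]]=m[box[1]:box[3],box[0]:box[2]]
    k,l,st,ce=cv2.connectedComponentsWithStats(mm.astype(np.uint8))
    for i in range(1,k):
        if st[i,4]<200: continue
        P=C[l==i];r=cv2.minAreaRect(P[:,:2].astype(np.float32));print(r,st[i],np.median(P[:,2]))
# other things
z=np.load('side0.npz');C=cloud('side',z['d'])
for nm,(u,v) in dict(can=(373,280),module=(292,176),phone=(229,231),mini=(214,160),tab=(289,240)).items(): print(nm,C[v,u].round())
p=cv2.imread('pics/side0.png')[170:270,180:370];cv2.imwrite('pics/sidez.png',cv2.resize(p,None,fx=4,fy=4,interpolation=2))
E
```

```text
scene bench z -0.1251755668623673 hist (array([  95, 1788, 1666,  256,  137,   49,   67,   70,   90,  135,  148,
        640, 1308,  155,    2,    0,    0]), array([-10,  -5,   0,   5,  10,  15,  20,  25,  30,  35,  40,  45,  50,
        55,  60,  65,  70,  75]))
((569.58935546875, -156.33291625976562), (185.7213897705078, 188.0652313232422), 89.97222137451172) [ 183  201   73   59 2141] 51.260774975968616
side bench z -0.9916028205951761 hist (array([  36, 3857,  824,  100,  108,  103,  102,  118,  152,  176,  328,
       1209, 1578,   29,    0,    0,    0]), array([-10,  -5,   0,   5,  10,  15,  20,  25,  30,  35,  40,  45,  50,
        55,  60,  65,  70,  75]))
((582.816650390625, -156.41482543945312), (185.65965270996094, 153.49794006347656), 89.9764175415039) [ 272  185   89   66 2791] 50.31409375915507
can [ 485. -375.  131.]
module [686. -14.  27.]
phone [441. -15.  10.]
mini [569. 175.  49.]
tab [ 502. -158.   43.]
```

View pics/sidez.png

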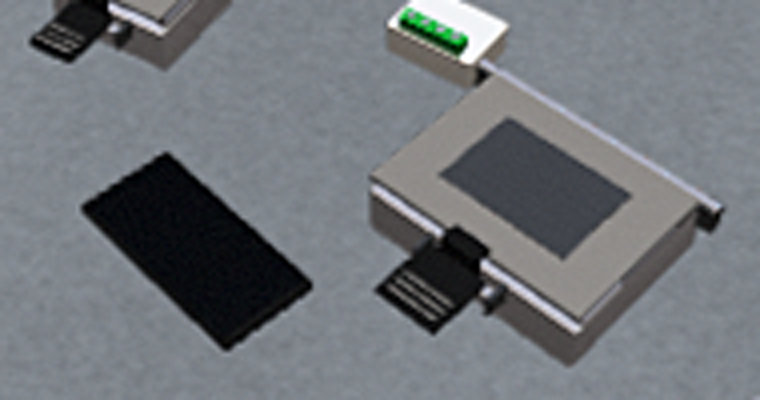

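The zoomed side view shows the lid's corners at (370,180), (580,325) and (697,210) and the tab at about (435,285). I cast these onto their height planes.

```bash
cat >> h.py <<'E'
def ray(n,uv,z,T=None):
    f,cx,cy,M,p=cam(n,T);uv=np.atleast_2d(uv).astype(float)
    d=np.c_[(uv-[cx,cy])/f,np.ones(len(uv))]@M.T
    return p+d*((z-p[2])/d[:,2])[:,None]
E
python3 - <<'E'
from h import *
zz=lambda a:np.array(a)/4+[180-.375,170-.375]
L=ray('side',zz([(370,180),(580,328),(697,210),(495,72)]),51);print(L.round(1))
fl,fr,br,bl=L[:,:2]
print(np.linalg.norm(fl-fr),np.linalg.norm(fr-br),np.linalg.norm(br-bl),np.linalg.norm(bl-fl))
for a,b in((fr,fl),(br,bl)): print('yaw from y',np.arctan2(*(-(b-a)[[0]]),(b-a)[1]))
for a,b in((fl,bl),(fr,br)): print('yaw from x',np.arctan2((b-a)[1],(b-a)[0]))
T=ray('side',zz([(375,290),(436,334)]),45);print('tab front',T,T.mean(0))
# plane-top mask at lid colour, scene view, window
for n in('scene','side'):
    z=np.load(n+'0.npz');C=cloud(n,z['d']);g=cv2.cvtColor(z['p'],cv2.COLOR_BGR2HSV)
E
python3 - <<'E'
import cv2
p=cv2.imread('pics/scene0.png')[190:270,170:300];cv2.imwrite('pics/scz.png',cv2.resize(p,None,fx=6,fy=6,interpolation=2))
E
```

```text
[[ 528.   -81.4   51. ]
 [ 526.8 -241.3   51. ]
 [ 643.5 -240.8   51. ]
 [ 652.3  -79.2   51. ]]
159.8394761878843 116.69085662201921 161.83946330442902 124.28722278556991
yaw from y -0.008033679593309924
yaw from y -0.0547796813324278
yaw from x 0.018116682745163266
yaw from x 0.004192013476406439
tab front [[ 471.39000902 -136.36986538   45.        ]
 [ 471.92391784 -182.21605759   45.        ]] [ 471.65696343 -159.29296149   45.        ]
```

View pics/scz.png

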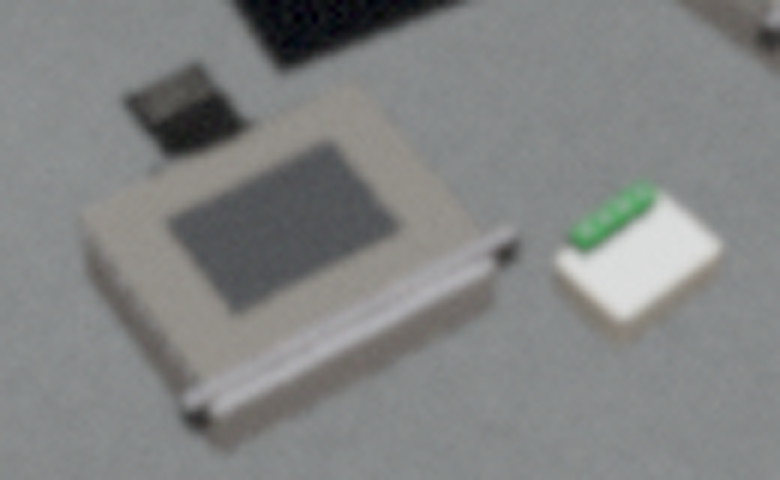

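```bash
python3 - <<'E'
from h import *
from rig import robot
zz=lambda a:np.array(a)/6+[170-.417,190-.417]
print(ray('scene',zz([(82,215),(345,85)]),51).round(1),ray('scene',zz([(127,97),(200,65)]),45).round(1))
s=robot.read_state();print(tcp(s).round(4))
E
```

```text
[[ 534.  -233.2   51. ]
 [ 533.7  -81.9   51. ]] [[ 475.2 -175.4   45. ]
 [ 476.8 -133.6   45. ]]
[[-1.600000e-03  1.000000e+00  0.000000e+00  5.993960e+02]
 [ 2.000000e-04  0.000000e+00 -1.000000e+00  8.660000e-02]
 [-1.000000e+00 -1.600000e-03 -2.000000e-04  2.389168e+02]
 [ 0.000000e+00  0.000000e+00  0.000000e+00  1.000000e+00]]
```

Emit:
arm_command:
  moves:
    - {"dp": [0,-40,50],"rot": [0.12,0,0],"gripper": -1}
    - {"dp": [20,-80,100],"rot": [0.24,0,0],"gripper": -1}
    - {"dp": [50,-115,158],"rot": [0.36,0,0],"gripper": -1}
    - {"dp": [80,-115,158],"rot": [0.48,0,0],"gripper": -1}
    - {"dp": [100,-115,158],"rot": [0.6,0,0],"gripper": -1}
    - {"dp": [100,-115,158],"rot": [0.72,0,0],"gripper": -1}
    - {"dp": [100,-115,158],"rot": [0.84,0,0],"gripper": -1}
    - {"dp": [100,-115,158],"rot": [0.96,0,0],"gripper": -1}
    - {"dp": [100,-115,158],"rot": [1.08,0,0],"gripper": -1}
    - {"dp": [100,-115,158],"rot": [1.2,0,0],"gripper": -1}
    - {"dp": [100,-115,158],"rot": [1.32,0,0],"gripper": -1}
    - {"dp": [100,-115,158],"rot": [1.44,0,0],"gripper": -1}
    - {"dp": [100,-115,158],"rot": [1.571,0,0],"gripper": -1}
    - {"dp": [100,-115,158],"rot": [1.571,0,0],"gripper": -1}
    - {"dp": [100,-115,158],"rot": [1.571,0,0],"gripper": -1}

```text
t: 1.35
tool_pos: [484.8, -157.9, 139.4]
orientation: [-0.441, 1.57, 2.704]
force: [-0.0, 0.6, 0.0]
width: 0.005
```

```bash
python3 - <<'E'
from h import *
from rig import robot,camera
s=robot.read_state();T=tcp(s);print(s['t'],T.round(3),s['force'],s['q'],s['width'])
p,d=camera('side');p2,_=camera('wrist')
uv=proj('side',[[486,-158.5,45],[529,-158.5,51]])
print(uv,proj('wrist',[[486,-158.5,45],[529,-158.5,51],[529,-78.5,51],[529,-238.5,51]],T))
p=cv2.resize(p[100:300,200:400],None,fx=2,fy=2);cv2.imwrite('pics/c1.png',np.hstack([p,cv2.resize(p2,(400,300))[:,:,:] if 0 else cv2.copyMakeBorder(cv2.resize(p2,(400,300)),0,100,0,0,0)]));cv2.imwrite('pics/w1.png',p2)
E
```

```text
1.35 [[-1.00000e-03  3.00000e-03 -1.00000e+00  4.84752e+02]
 [ 0.00000e+00 -1.00000e+00 -3.00000e-03 -1.57885e+02]
 [-1.00000e+00 -0.00000e+00  1.00000e-03  1.39417e+02]
 [ 0.00000e+00  0.00000e+00  0.00000e+00  1.00000e+00]] [-1.77118169e-04  5.82859914e-01  2.90507968e-02] [-4.50423123e-01  3.50716662e-01  1.81739513e+00 -9.85314899e-06
  9.74123736e-01  1.11733683e+00] 0.005339151300199958
[[284.72996283 243.65652217]
 [296.75221477 231.29445904]] [[262.12649933 205.37460276]
 [262.40935372 153.92391454]
 [156.54001228 153.5806645 ]
 [368.22424667 154.26698806]]
```

View pics/c1.png

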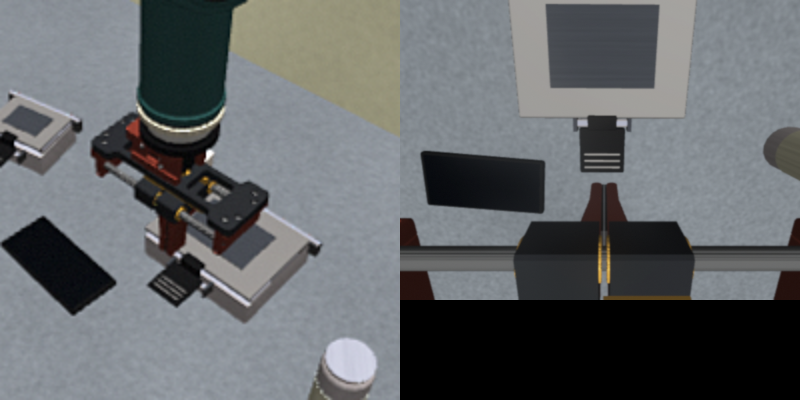

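View pics/w1.png

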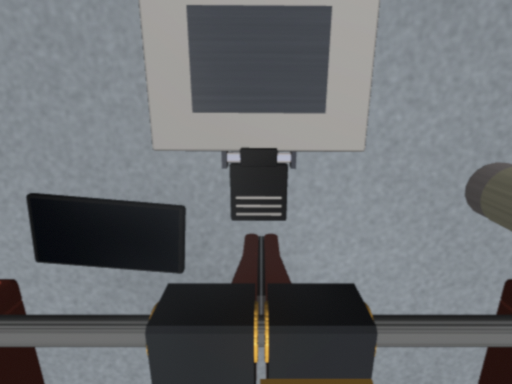

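The wrist view shows the lid's front edge at v≈151 and the tab at (259,195). That puts the jig about 2 mm further in x and 2 mm further in +y than I estimated. I'm pressing now.

Emit:
arm_command:
  moves:
    - {"dp": [35,-1.5,-2],"rot": [0,0,0],"gripper": -1}
    - {"dp": [65,-1.5,-2],"rot": [0,0,0],"gripper": -1}
    - {"dp": [75,-1.5,-2],"rot": [0,0,0],"gripper": -1}
    - {"dp": [79,-1.5,-2],"rot": [0,0,0],"gripper": -1}
    - {"dp": [82,-1.5,-2],"rot": [0,0,0],"gripper": -1}
    - {"dp": [85,-1.5,-2],"rot": [0,0,0],"gripper": -1}
    - {"dp": [85,-1.5,-2],"rot": [0,0,0],"gripper": -1}
    - {"dp": [85,-1.5,-2],"rot": [0,0,0],"gripper": -1}
    - {"dp": [85,-1.5,-2],"rot": [0,0,0],"gripper": -1}

```text
t: 2.2
tool_pos: [483.6, -155.5, 55.3]
orientation: [-0.281, 1.564, 2.862]
force: [-9.8, 0.3, 8.1]
width: 0.007
```

```bash
python3 - <<'E'
from h import *
from rig import robot,camera
s=robot.read_state();T=tcp(s);print(s['t'],T[:3,3],s['force'])
p,d=camera('side')
cv2.imwrite('pics/c2.png',cv2.resize(p[100:300,200:400],None,fx=3,fy=3))
E
```

```text
2.2 [ 483.57480343 -155.53683033   55.33805197] [-9.80635951  0.30499013  8.12521462]
```

View pics/c2.png

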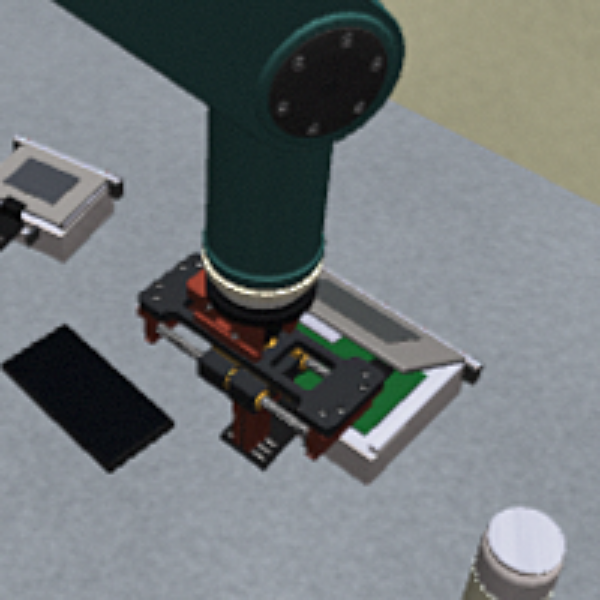

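The lid has popped, but the −9.8 N in x suggests it is leaning on the gripper. I back off towards the robot while rising gently.

Emit:
arm_command:
  moves:
    - {"dp": [-3,0,10],"rot": [0,0,0],"gripper": -1}
    - {"dp": [-10,0,28],"rot": [0,0,0],"gripper": -1}
    - {"dp": [-18,0,50],"rot": [0,0,0],"gripper": -1}
    - {"dp": [-30,0,65],"rot": [0,0,0],"gripper": -1}
    - {"dp": [-50,0,65],"rot": [0,0,0],"gripper": -1}
    - {"dp": [-75,0,65],"rot": [0,0,0],"gripper": -1}
    - {"dp": [-75,0,65],"rot": [0,0,0],"gripper": -1}
    - {"dp": [-75,0,65],"rot": [0,0,0],"gripper": -1}
    - {"dp": [-75,0,65],"rot": [0,0,0],"gripper": -1}

```text
t: 3.0
tool_pos: [422.2, -156.7, 130.0]
orientation: [2.641, 1.569, -0.5]
force: [0.7, 0.0, 0.3]
width: 0.007
```

```bash
python3 - <<'E'
from h import *
from rig import robot,camera
s=robot.read_state();T=tcp(s);print(s['t'],T.round(3),s['force'])
p,d=camera('side');C=cloud('side',d)
print(proj('side',[[575,-76,145],[575,-236,145]]))
b=C[150:290,240:400].reshape(-1,3);m=(b[:,2]>60)&(b[:,0]>560)&(b[:,0]<680);b=b[m]
for y in(-210,-180):
  k=b[abs(b[:,1]-y)<8];k=k[np.argsort(k[:,2])];print(k[::max(1,len(k)//6)].round())
cv2.imwrite('pics/c3.png',cv2.resize(p[100:300,200:400],None,fx=3,fy=3))
E
```

```text
3.0 [[ 1.00000e-03  0.00000e+00 -1.00000e+00  4.22219e+02]
 [-1.00000e-03 -1.00000e+00 -0.00000e+00 -1.56660e+02]
 [-1.00000e+00  1.00000e-03 -1.00000e-03  1.30038e+02]
 [ 0.00000e+00  0.00000e+00  0.00000e+00  1.00000e+00]] [0.71560141 0.00394743 0.32983404]
[[284.32707211 176.09684192]
 [340.94359142 211.01266208]]
[[ 631. -205.   81.]
 [ 615. -204.  101.]
 [ 576. -218.  140.]
 [ 576. -212.  142.]
 [ 580. -217.  143.]
 [ 574. -203.  143.]
 [ 577. -208.  145.]]
[[ 596. -186.  123.]
 [ 575. -186.  140.]
 [ 579. -178.  141.]
 [ 580. -185.  141.]
 [ 577. -187.  143.]
 [ 576. -174.  143.]
 [ 574. -186.  144.]
 [ 576. -176.  145.]]
```

View pics/c3.png

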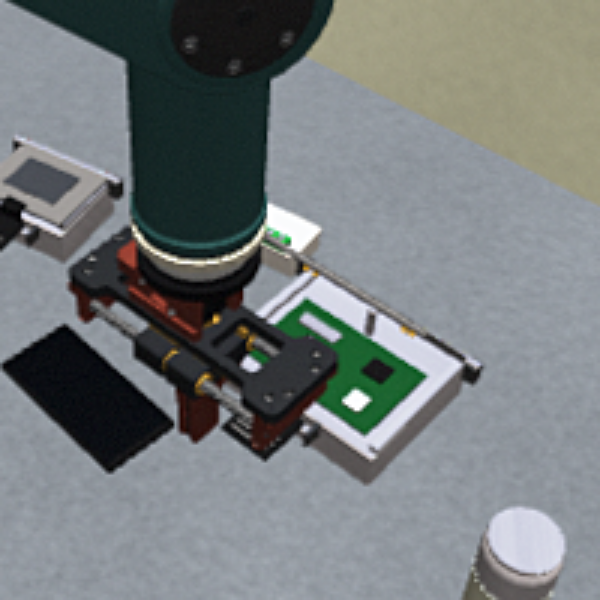

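The lid has popped to about 0.9: its front edge is at x≈575, z≈143, and from this camera the lid plane is edge-on. Next I push the edge back with the shut fingers.

Emit:
arm_command:
  moves:
    - {"dp": [-10,0,-30],"rot": [0,0,0],"gripper": -1}
    - {"dp": [-10,0,-65],"rot": [0,0,0],"gripper": -1}
    - {"dp": [-10,0,-100],"rot": [0,0,0],"gripper": -1}
    - {"dp": [-10,0,-125],"rot": [0,0,0],"gripper": -1}
    - {"dp": [-10,0,-135],"rot": [0,0,0],"gripper": -1}
    - {"dp": [-10,0,-145],"rot": [0,0,0],"gripper": -1}
    - {"dp": [-10,0,-155],"rot": [0,0,0],"gripper": -1}
    - {"dp": [-10,0,-165],"rot": [0,0,0],"gripper": -1}
    - {"dp": [-10,0,-175],"rot": [0,0,0],"gripper": -1}
    - {"dp": [-10,0,-185],"rot": [0,0,0],"gripper": -1}

```text
t: 3.88
tool_pos: [607.2, -156.5, 139.5]
orientation: [-0.488, 1.57, 2.653]
force: [-1.1, -0.6, 0.5]
width: 0.003
```

```bash
python3 - <<'E'
from h import *
from rig import robot,camera
s=robot.read_state();T=tcp(s);print(s['t'],T[:3,3].round(1),s['force'])
p,d=camera('scene')
cv2.imwrite('pics/c4.png',cv2.resize(p[100:280,150:350],None,fx=3,fy=3))
p,d=camera('side')
cv2.imwrite('pics/c4s.png',cv2.resize(p[60:280,200:400],None,fx=2.5,fy=2.5))
E
```

```text
3.8833 [ 607.2 -156.5  139.5] [-1.08511906 -0.5502922   0.48122064]
```

View pics/c4.png

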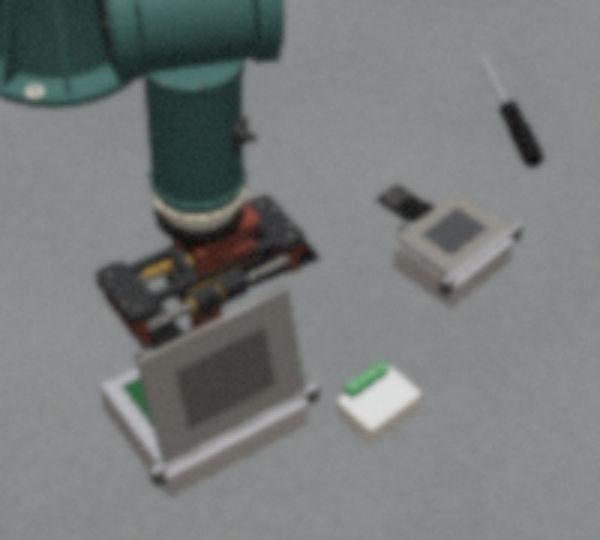

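View pics/c4s.png

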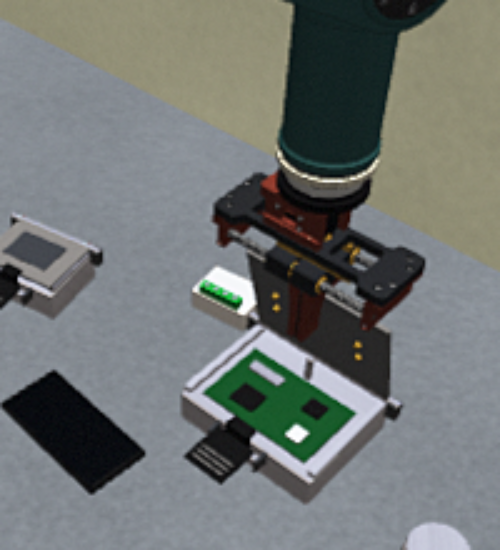

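Both views show the lid being pushed up steeply by the fingers, with a light contact force of about 1 N. I keep pushing past upright, then hold for the lid to settle.

Emit:
arm_command:
  moves:
    - {"dp": [0,0,-10],"rot": [0,0,0],"gripper": -1}
    - {"dp": [0,0,-20],"rot": [0,0,0],"gripper": -1}
    - {"dp": [0,0,-30],"rot": [0,0,0],"gripper": -1}
    - {"dp": [0,0,-38],"rot": [0,0,0],"gripper": -1}
    - {"dp": [0,0,-45],"rot": [0,0,0],"gripper": -1}
    - {"dp": [0,0,-51],"rot": [0,0,0],"gripper": -1}
    - {"dp": [0,0,-51],"rot": [0,0,0],"gripper": -1}
    - {"dp": [0,0,-51],"rot": [0,0,0],"gripper": -1}
    - {"dp": [0,0,-51],"rot": [0,0,0],"gripper": -1}
    - {"dp": [0,0,-51],"rot": [0,0,0],"gripper": -1}
    - {"dp": [0,0,-51],"rot": [0,0,0],"gripper": -1}

```text
t: 4.9
tool_pos: [657.6, -156.5, 139.7]
orientation: [-0.191, 1.571, 2.951]
force: [-0.0, -0.2, 0.3]
width: 0.008
```

```bash
python3 - <<'E'
from h import *
from rig import robot,camera
s=robot.read_state();T=tcp(s);print(s['t'],T[:3,3].round(1),s['force'])
p,d=camera('scene')
cv2.imwrite('pics/c5.png',cv2.resize(p[100:280,150:350],None,fx=3,fy=3))
E
```

```text
4.9 [ 657.6 -156.5  139.7] [-0.00935138 -0.22701853  0.33014237]
```

View pics/c5.png

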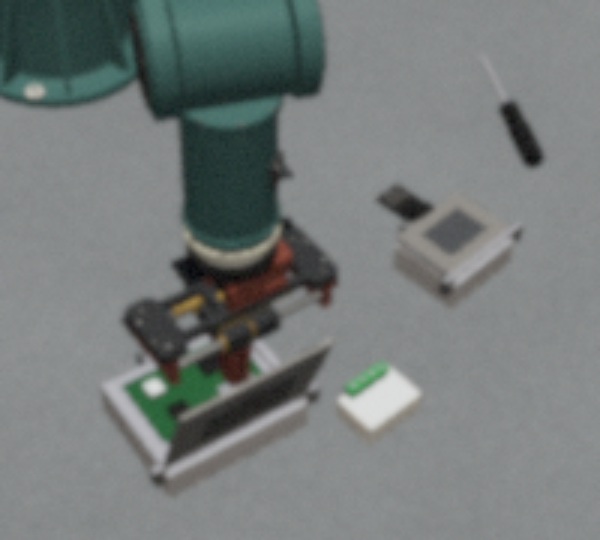

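The lid has fallen back clear of the fingers, and the force is about zero. I retract and verify.

Emit:
arm_command:
  moves:
    - {"dp": [0,0,20],"rot": [0,0,0],"gripper": -1}
    - {"dp": [-10,0,50],"rot": [0,0,0],"gripper": -1}
    - {"dp": [-30,0,85],"rot": [0,0,0],"gripper": -1}
    - {"dp": [-60,0,120],"rot": [0,0,0],"gripper": -1}
    - {"dp": [-90,0,150],"rot": [0,0,0],"gripper": -1}
    - {"dp": [-120,0,175],"rot": [0,0,0],"gripper": -1}
    - {"dp": [-140,0,190],"rot": [0,0,0],"gripper": -1}
    - {"dp": [-140,0,190],"rot": [0,0,0],"gripper": -1}
    - {"dp": [-140,0,190],"rot": [0,0,0],"gripper": -1}
    - {"dp": [-140,0,190],"rot": [0,0,0],"gripper": -1}

```text
t: 5.78
tool_pos: [468.2, -156.5, 279.3]
orientation: [3.115, 1.57, -0.027]
force: [0.5, 0.6, -0.3]
width: 0.007
```

```bash
python3 - <<'E'
from h import *
from rig import robot,camera
s=robot.read_state();T=tcp(s);print(s['t'],T[:3,3].round(1),s['force'])
p,d=camera('scene');p2,d2=camera('side')
for n,dd in(('scene',d),('side',d2)):
    C=cloud(n,dd).reshape(-1,3);m=(C[:,2]>80)&(C[:,2]<160)&(C[:,0]>640)&(C[:,0]<720)&(abs(C[:,1]+158)<70);k=C[m]
    if len(k)>20:
        f=np.polyfit(k[:,2],k[:,0],1);print(n,len(k),'lid angle',np.pi/2+np.arctan(f[0]),'x at z',np.polyval(f,[100,160]),k[:,2].max())
    # tab height
    C=cloud(n,dd).reshape(-1,3);m=(abs(C[:,0]-484)<8)&(abs(C[:,1]+157)<15);print('tab z',np.median(C[m,2]))
z=np.load('scene0.npz')
cv2.imwrite('pics/c6.png',np.hstack([cv2.resize(p[100:280,110:350],None,fx=1.65,fy=1.65),cv2.resize(z['p'][100:280,110:350],None,fx=1.65,fy=1.65)]))
cv2.imwrite('pics/c6s.png',p2)
E
```

```text
5.7833 [ 468.2 -156.5  279.3] [ 0.49160013  0.56561449 -0.31900655]
scene 391 lid angle 1.8899986034138547 x at z [677.2738181  697.10407673] 159.99355602482922
tab z 369.4358096681567
side 1483 lid angle 1.8988924881246085 x at z [669.83509256 690.25903544] 159.95639712892614
tab z 44.44910449718202
```

View pics/c6.png

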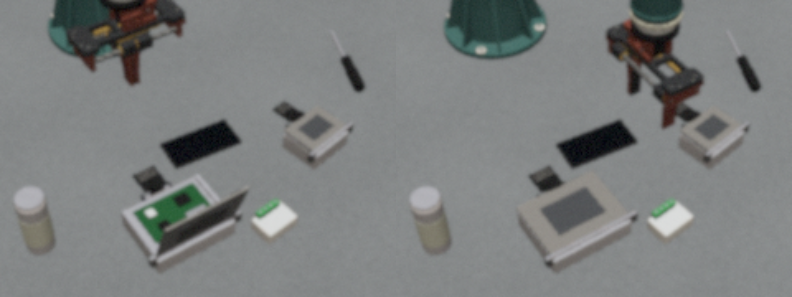

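View pics/c6s.png

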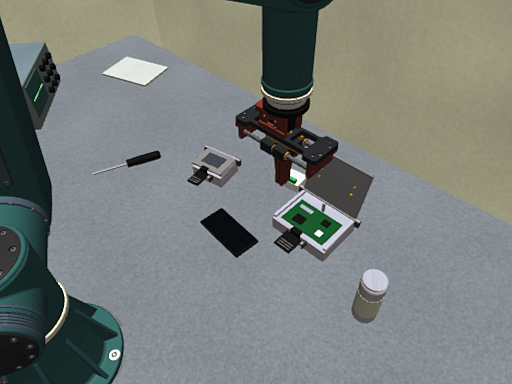

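The lid reads about 1.89–1.90 rad, the tab top is back at about 44.5 mm, the bystanders are where they started, and the arm is clear. I hand the job in.

```bash
python3 -c "
from rig import job;print(job.close_job())"
```

```text
the job is handed in; nothing more can be done
None
```

The larger jig is open and I've handed the job in, at about 5.9 s of the 42 s allowed. I pressed its tab with the shut fingertips until the lid popped, backed off, pushed the lid past upright and moved clear.

**Last checks before hand-in:**
- **Lid:** depth from the two fixed cameras gave an angle of 1.89 and 1.90 rad, against the 1.9 stop.
- **Tab:** its top face was back at about 44.5 mm in the side camera. The scene camera's tab reading (369 mm) was useless because the gripper blocked its view.
- **Smaller jig and bystanders:** in the pictures the smaller jig is shut and the phone, module, screwdriver and can look unmoved. I compared these by eye and did not measure them.
- **Arm:** it was about 280 mm up and touching nothing; the force reading was below 1 N.

**One irregularity:** while I held the tab down, the popping lid seems to have leaned on the gripper, at about 10 N sideways. It rose freely to about 0.9 rad once I backed off.

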